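# Click a square-bored bobbin onto the winder and engage it

## Robot

A 6-joint arm with a two-finger parallel gripper is mounted at the origin on the work surface. World frame = base frame: x ahead of the robot, y to its left, z up, the work surface at z = 0. Lengths are in m, angles in rad, forces in N, time in s.
With the tool pointing down it reaches from about 0.375 to 0.9 m from the base axis. Payload 3.1 kg.
Tool frame: the origin (TCP) lies midway between the tips of the shut fingers; the grasp point (between the pads) lies 19 mm behind it; x points along the fingers, z is the direction in which the jaws open and shut, and the axes are right-handed (so a half turn about x gives the same grasp; the last joint's range is limited). The gripper opens to 85 mm and grips with 20 to 120 N. Pads are 22 mm wide; open, the fingers measure 114 mm over their backs; the gripper's body (76 mm by 85 mm) begins 54 mm behind the grasp point. The pads swing forward as they close: fully open they stand 13 mm farther back than shut.
Start: joints at [0.982, 0.527, 1.433, -0, 1.181, -0.178], TCP at [0.25, 0.573, 0.231] pointing down, gripper open.
Joint ranges: [-3.08, 3.08], [-0.75, 2.2], [0.22, 2.44], [-1.43, 4.57], [0, 2.65], [-2.85, 2.85]. Speed limits (rad/s): [2.79, 2.79, 3.14, 3.14, 3.14, 3.14].

## Interface

Orientations are given as a unit quaternion [x, y, z, w].
In Python, from station import status, snapshot, camera_params, ticket gives the robot as it stands.
- The arm moves only by the tool arm_command, never from a script. Its argument "series" is a list that holds one entry, the list of rows, each a list of 4 numbers: the shift along the tool's x, y, z in mm, then the turn about the tool's x in rad. A call has 1 to 10 rows; each row shifts and turns the commanded pose from where the row before left it, along the tool's axes as they then stand; what a row does not reach is not made up. A row lasts 1/10 s, in which the tool goes at most 50 mm and 8.59 degrees, less where a joint would pass 70% of its speed; a pose out of reach is approached as far as the arm can. A call is refused whole if a number of a shift passes 50 or a number of a turn 0.15, either way. A call with a gripper value outside its range is refused whole. "jaw" is the opening in per cent of the stroke, from 0 (shut) to 100 (fully open), set as the call begins (left out, the last holds). The fingers move at their own pace and stop on an object; "force" is the grip in N (left out, the last holds). Time passes only in rows, so rows that do not move let the fingers close. It gives the time, the measured TCP pose, the force and the opening at its end, in the units of the state.
- status.sense(): the state, without advancing time (a new reading comes with each control period).
- snapshot(name): name is "side" or "top" or "wrist"; returns the picture (400x640x3 uint8, red, green, blue); there is no depth.
- camera_params(name): a dict with "fovy" (degrees; the focal length in pixels is half the picture's height over the tangent of half this angle, whatever the lens; pixels are square), "cx", "cy" (the principal point, pixels), "extrinsics" (4x4, takes a point from camera to world coordinates); the wrist camera has in their place "mount" (4x4, takes a point from camera to tool coordinates, whose origin is the TCP and whose axes are the tool frame's). Camera axes: x right, y down, z forward; pixel columns grow to the right and rows downward; lengths in m; the calibration is good to about 2 mm. A picture is of the moment at which its call begins: read the wrist's pose just before it. camera_params takes no time and is no camera call.
- ticket.sign_off(): hands the job in, once; it reports no verdict.
The state is a dict: "t": time; "q": joint angles; "qd": joint speeds; "tau": joint torques, N m; "tcp_pos": TCP position; "tool_rot": TCP orientation; "force": force on the tool from outside, world axes, zero at the start; "ft_torque": the same for the moment, N m; "finger_gap": opening from 0.0 (shut) to 1.0 (fully open).
Only numpy, scipy, OpenCV 4.12 (cv2) and the standard library are available. Lean on these libraries where they do the work, as an engineer would, in place of code of your own. Each camera call takes 0.05 s, during which the arm holds its last target. There are 200 camera calls.

## Task

Lift the square-topped wooden bobbin off its peg on the rack and press it down gently over the winder's square spindle until the spring ball clicks into it and it sits fully home. Then slide the bobbin and spindle together sideways to the rubber wheel, up to the stop, and let go, leaving everything else on the table as it was.

Things in the scene. Friction and masses are not known exactly. Their poses are not given: they have to be found in the camera images.
- bobbin: Empty light-wood bobbin, 50 mm high, about 45 g, the only one with square flanges; stands upright on a rack peg. Origin: centre of its underside, z up, x and y along the sides of its squares (the four ways round are alike). Foot flange 46 x 46 mm (0-7 mm up), core 29 x 29 mm (7-36 mm), top block 38 x 38 mm (36-50 mm): grip it here. 13 mm square bore, sides along x and y, right through.
- bobbin_groove (a point): Point on the bobbin's axis, 20 mm above its underside, at mid-height of a groove, 9 mm high and 4 mm deep, round the wall of the bore. The spindle's spring ball clicks into it on whichever side.
- rack: Fixed dark-wood board 70 x 260 x 12 mm with three upright round pegs, 9 mm thick and 40 mm high above the board, in a row along its y axis at y = -100, 0 and +100 mm. Origin: centre of its underside. The bobbin and two round spools stand on the pegs, on the board, 12 mm above the table.
- winder: Fixed thread winder, origin at the centre of its underside, z up. White base 100 (x) x 160 (y) mm; above it a grey head, 80 x 150 mm, set 0 to 14 mm higher (h) from time to time: h is not reported, and does not change in use. The carriage's top, the rigid shoulder where the bobbin's underside sits when home, is 54 mm + h above the origin. Press and push with less than 35 N.
- winder_wheel (a point): Point on the winder's base, 30 mm above its origin plane, straight below the axis of the black rubber wheel (36 mm across, axis at winder x = 0, y = +52.5 mm, top 4 mm above the shoulder). In winding position the bobbin's flange almost touches the wheel.
- spindle (a joint): Carriage (30 x 30 mm, steel) with upright square spindle, in m: 0 to 0.004 as found, grows towards the wheel (winder's +y), 0.020 at the stop = winding position. Slides stiffly (about 4 N), stays where left. Spindle: 12 mm square, sides along winder x and y, axis at winder x = 0, y = -12 mm + this value; 38 mm up from the shoulder, then a 6 mm taper to a 6 mm square tip, 44 mm above the shoulder.
- detent (a joint): Spring ball, 3.5 mm out of the spindle's +x face, centre 20 mm above the shoulder; in m: 0 out (free or in the groove), about 0.002 pressed in by the bore. The bobbin meets it 22 to 24 mm above home; passing takes 4 to 10 N, then it slides easily; over the last 4 mm the ball draws it down (3 to 10 N) onto the shoulder. A bobbin set down off centre stands on the tip, 44 mm above home.
- seat_pin (a joint): Two weak brass spring feelers (under 1 N) in the carriage's top, 5 mm thick, beside the spindle at x = -11.5 and +11.5 mm from its axis, standing 3 mm proud of the shoulder; in m: 0 standing up, 0.003 pressed flush, when the bobbin's underside sits on the shoulder, fully home.
- spool_a: Round wooden spool, 44 mm across, 48 mm high, on another peg of the rack; leave alone. Origin: centre of its underside.
- spool_b: Round wooden spool like spool_a, on the third peg; leave alone.
- thimble: Grey plastic thimble, 20 mm across, 22 mm high, open top; leave alone. Origin: centre of its underside.
- pin_tin: Steel pin tin, 60 mm across, 26 mm high; leave alone. Origin: centre of its underside.
- button_bowl: White ceramic bowl, 100 mm across, 40 mm high; leave alone. Origin: centre of its underside.
Mind the look-alikes: they are no part of the job. What is shaped like the bobbin but blue or purple is not meant.

How it is judged:
On the way, in this order (a step that is already met when the one before it is completed fails the run):
1. the bobbin is lifted clear of its peg (height (world z) of bobbin above 0.056 m), for 0.1 s.
2. the bobbin is clicked home on the spindle, the carriage not yet slid over (value of joint detent below 0.0005 m and value of joint seat_pin above 0.002 m and z of bobbin in the frame of winder between 0.051 and 0.0695 m and x of bobbin in the frame of winder between -0.004 and 0.004 m and y of bobbin in the frame of winder between -0.016 and 0.002 m and value of joint spindle below 0.012 m), for 0.1 s.
At the end, for the whole second after the job is handed in: The bobbin is on the spindle, within 4 mm of its axis line and upright within 0.1 rad, fully down (within 1 mm of the shoulder, feelers pressed in) with the spring ball out in its groove, the carriage within 3 mm of its stop at the wheel, everything at rest and released (value of joint spindle above 0.017 m and value of joint detent below 0.0005 m and value of joint seat_pin above 0.002 m and z of bobbin in the frame of winder between 0.051 and 0.0695 m and x of bobbin in the frame of winder between -0.004 and 0.004 m and y of bobbin in the frame of winder between 0.002 and 0.012 m and angle between bobbin's own z axis and vertical below 0.1 rad and linear speed of bobbin below 0.02 m/s); the robot touches nothing.
It fails at once if the bobbin is pressed or pushed against the winder with more than 35 N (contact force between bobbin and winder above 35 N).
It fails at once if a hand or arm part presses the winder with more than 35 N (contact force between the arm and winder above 35 N).
It fails at once if another thing on the table is moved by more than 20 mm (distance of any of spool_a, spool_b, thimble, pin_tin, button_bowl from where it was at the start of the episode above 0.02 m).
It also fails if it takes over 72 s, if anything falls off the work surface, if the arm or the gripper's body presses on something with over 40 N, if the wrist force passes 120 N, or if a joint passes its speed limit or range.

## Working session

There is one attempt and no reset: what is moved stays moved. The work goes in short steps, Python scripts to look and compute and a tool call to move; the robot and the scene stay as the last step left them, time stands still between calls to the robot, and variables do not carry over. Pictures are saved under pics/ and viewed, about 8 in all and at most 12, crops included, and the job is handed in when it is done.

Besides the shell and the picture viewer there is one more tool, called after ">>>" in YAML: its name, and indented under it one key for each argument. arm_command: Moves the arm, as the interface text tells. Its arguments: {"type":"object","properties":{"series":{"type":"array"},"jaw":{"type":"number"},"force":{"type":"number"}},"required":["series"]}

```bash
ls; mkdir -p pics; python3 - <<'E'
from station import status, snapshot, camera_params
import cv2
print(status.sense())
for n in ("side","top","wrist"):
    print(n,camera_params(n)); cv2.imwrite(f"pics/{n}0.png",snapshot(n)[:,:,::-1])
E
```

```text
pics
{'t': 0.0, 'q': array([ 9.81519105e-01,  5.28453960e-01,  1.43386547e+00, -3.31574640e-05,
        1.18140370e+00, -1.78499933e-01]), 'qd': array([-0.00131281, -0.00081829, -0.00143874,  0.00115299,  0.00039161,
       -0.00088346]), 'tau': array([-5.89371175e-04, -4.42348838e+01, -1.78026152e+01, -1.82335521e-04,
        8.42597539e-03, -8.93291201e-06]), 'tcp_pos': array([0.24916334, 0.57242484, 0.23035283]), 'tool_rot': array([-0.38782493,  0.59215104,  0.38721624,  0.59077285]), 'force': array([0.23858362, 0.60498433, 0.70823247]), 'ft_torque': array([ 0.04802871, -0.02672533, -0.02516361]), 'finger_gap': 1.000321400282089}
side {'fovy': 49.62831316066103, 'cx': 323.231251444571, 'cy': 201.97621551293634, 'extrinsics': array([[ 0.97876979, -0.12436999,  0.16291656,  0.4228202 ],
       [-0.20477119, -0.6277075 ,  0.75103399, -0.70049464],
       [ 0.00885786, -0.76845   , -0.63984853,  0.72718374],
       [ 0.        ,  0.        ,  0.        ,  1.        ]])}
top {'fovy': 52.66909494705592, 'cx': 323.37806824675874, 'cy': 199.46878358537833, 'extrinsics': array([[-1.98176257e-02, -9.87119066e-01,  1.58755191e-01,
         4.10408597e-01],
       [-9.99803567e-01,  1.95190292e-02, -3.44005781e-03,
         6.27984576e-02],
       [ 2.96999433e-04, -1.58792180e-01, -9.87311985e-01,
         1.07560908e+00],
       [ 0.00000000e+00,  0.00000000e+00,  0.00000000e+00,
         1.00000000e+00]])}
wrist {'fovy': 58.09521638988551, 'cx': 319.9162142525172, 'cy': 196.12291370941966, 'mount': array([[-5.47932604e-04, -3.04284174e-01,  9.52581147e-01,
        -1.42001406e-01],
       [ 1.30889624e-04, -9.52581303e-01, -3.04284149e-01,
         7.81318370e-02],
       [ 9.99999841e-01, -4.20442184e-05,  5.61777995e-04,
        -1.07540267e-04],
       [ 0.00000000e+00,  0.00000000e+00,  0.00000000e+00,
         1.00000000e+00]])}
```

View pics/top0.png

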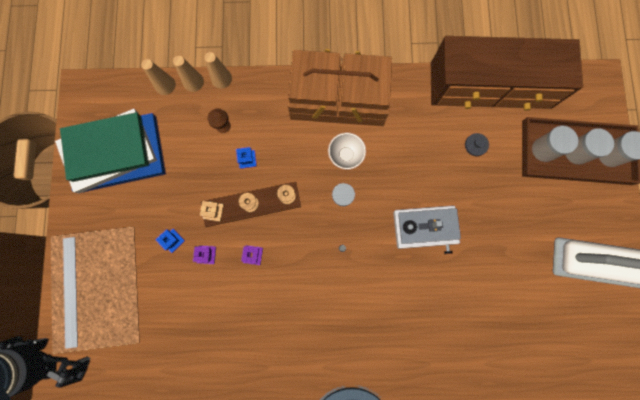

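View pics/side0.png

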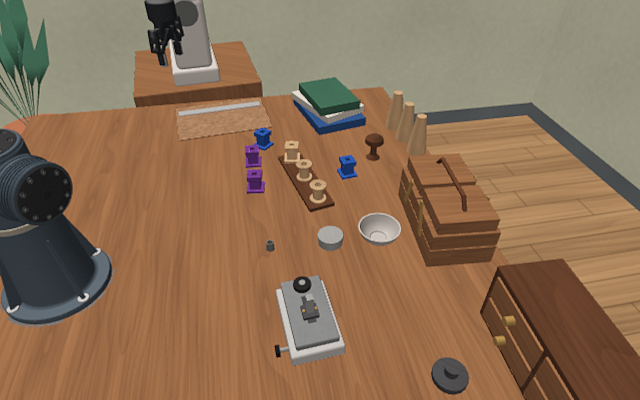

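```bash
cat > h.py <<'E'
import numpy as np, cv2
from scipy.spatial.transform import Rotation as R
from station import status, snapshot, camera_params
def cam(n, st=None):
    p=camera_params(n); f=200/np.tan(np.radians(p['fovy']/2))
    if 'mount' in p:
        st=st or status.sense(); T=np.eye(4); T[:3,:3]=R.from_quat(st['tool_rot']).as_matrix(); T[:3,3]=st['tcp_pos']; E=T@p['mount']
    else: E=p['extrinsics']
    return f,p['cx'],p['cy'],E
def ray(c,uv):
    f,cx,cy,E=c; uv=np.atleast_2d(uv).astype(float)
    d=np.c_[(uv[:,0]-cx)/f,(uv[:,1]-cy)/f,np.ones(len(uv))]@E[:3,:3].T
    return E[:3,3],d
def onz(c,uv,z):
    o,d=ray(c,uv); return o+d*((z-o[2])/d[:,2])[:,None]
def tri(c1,u1,c2,u2):
    o1,d1=ray(c1,u1);o2,d2=ray(c2,u2); d1=d1[0]/np.linalg.norm(d1);d2=d2[0]/np.linalg.norm(d2)
    s=np.linalg.lstsq(np.c_[d1,-d2],o2-o1,rcond=None)[0]; a=o1+s[0]*d1;b=o2+s[1]*d2
    return (a+b)/2,np.linalg.norm(a-b)
def proj(c,P):
    f,cx,cy,E=c; q=(np.atleast_2d(P)-E[:3,3])@E[:3,:3]; return q[:,:2]/q[:,2:]*f+[cx,cy]
E
python3 - <<'E'
from h import *
c=cam('top'); im=cv2.imread('pics/top0.png')
z=[(211,211),.062],[(248,202),.06],[(286,194),.06],[(410,227),.07],[(437,226),.07],[(427,227),.03],[(343,194),.026],[(347,151),.04],[(342,248),.02]
for p,h in z: print(p,onz(c,p,h).round(3))
a=cv2.resize(im[175:255,150:310],None,fx=4.5,fy=4.5,interpolation=cv2.INTER_CUBIC)[:290,:720]
b=cv2.resize(im[195:260,385:470],None,fx=4.5,fy=4.5,interpolation=cv2.INTER_CUBIC)
o=np.zeros((a.shape[0]+b.shape[0],720,3),np.uint8);o[:a.shape[0],:a.shape[1]]=a;o[a.shape[0]:,:b.shape[1]]=b
cv2.imwrite('pics/z.png',o); 
st=status.sense(); M=R.from_quat(st['tool_rot']).as_matrix(); print(M.round(3))
E
```

```text
(211, 211) [[0.549 0.344 0.062]]
(248, 202) [[0.571 0.251 0.06 ]]
(286, 194) [[0.59  0.154 0.06 ]]
(410, 227) [[ 0.498 -0.155  0.07 ]]
(437, 226) [[ 0.499 -0.223  0.07 ]]
(427, 227) [[ 0.501 -0.208  0.03 ]]
(343, 194) [[0.593 0.007 0.026]]
(347, 151) [[ 0.706 -0.006  0.04 ]]
(342, 248) [[0.452 0.013 0.02 ]]
[[-0.001 -0.917  0.399]
 [-0.001  0.399  0.917]
 [-1.     0.    -0.002]]
```

View pics/z.png

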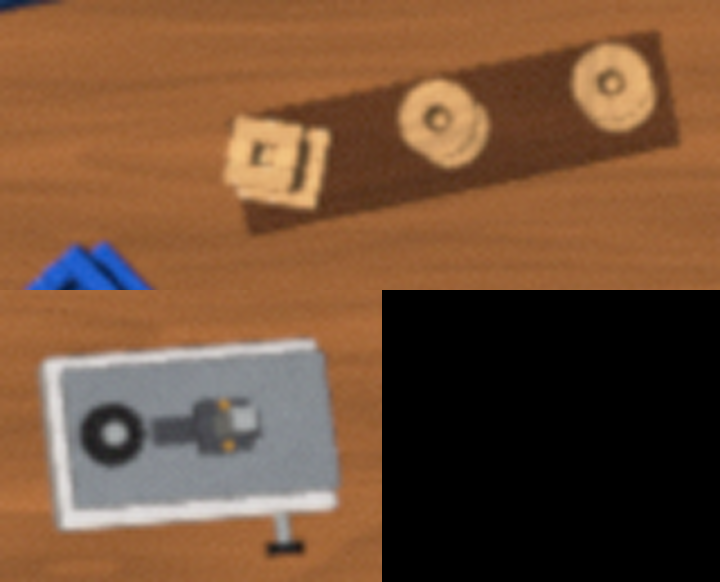

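>>> arm_command:
  series:
    - [[6,-45,-10,0],[6,-45,-10,0],[6,-45,-10,0],[6,-45,-10,0],[6,-45,-10,0],[6,-45,-10,0],[6,-45,-10,0],[6,-45,-10,0],[0,0,0,-0.145],[0,0,0,-0.145]]

```text
t: 1.15
tcp_pos: [0.549, 0.354, 0.1823]
tool_rot: [-0.469, 0.529, 0.47, 0.528]
force: [-0.2, 0.1, 0.4]
finger_gap: 1.001
```

>>> arm_command:
  series:
    - [[0,0,0,0],[0,0,0,0]]

```text
t: 1.35
tcp_pos: [0.5474, 0.3559, 0.183]
tool_rot: [-0.468, 0.53, 0.468, 0.53]
force: [-1.4, 0.8, 0.7]
finger_gap: 0.997
```

```bash
cat > snap.py <<'E'
import sys,pickle
from h import *
st=status.sense(); im=snapshot('wrist'); c=cam('wrist',st); k=sys.argv[1]
cv2.imwrite(f'pics/{k}.png',im[:,:,::-1]); pickle.dump((st,c),open(f'pics/{k}.pkl','wb'))
print(st['t'],st['tcp_pos'].round(4),R.from_quat(st['tool_rot']).as_matrix().round(3).tolist(),st['force'].round(1),st['q'].round(2))
E
python3 snap.py w1
```

```text
1.35 [0.5474 0.3559 0.183 ] [[-0.001, -0.992, 0.123], [-0.0, 0.123, 0.992], [-1.0, 0.001, -0.0]] [-1.4  0.8  0.7] [ 0.41  0.62  1.4   0.    1.12 -1.04]
```

View pics/w1.png

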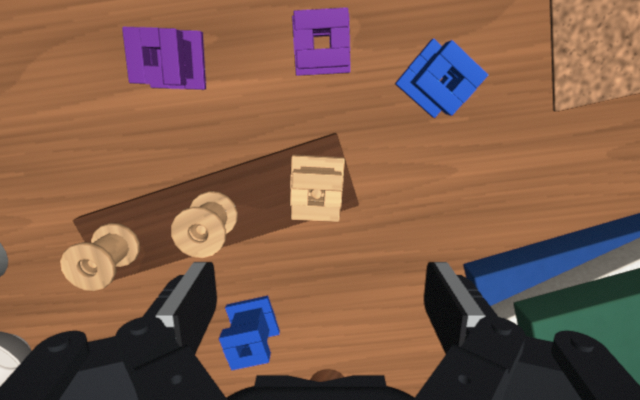

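```bash
python3 - <<'E'
import cv2
im=cv2.imread('pics/w1.png')[145:230,275:360]
cv2.imwrite('pics/z2.png',cv2.resize(im,None,fx=7,fy=7,interpolation=cv2.INTER_CUBIC))
E
```

```text
(no output)
```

View pics/z2.png

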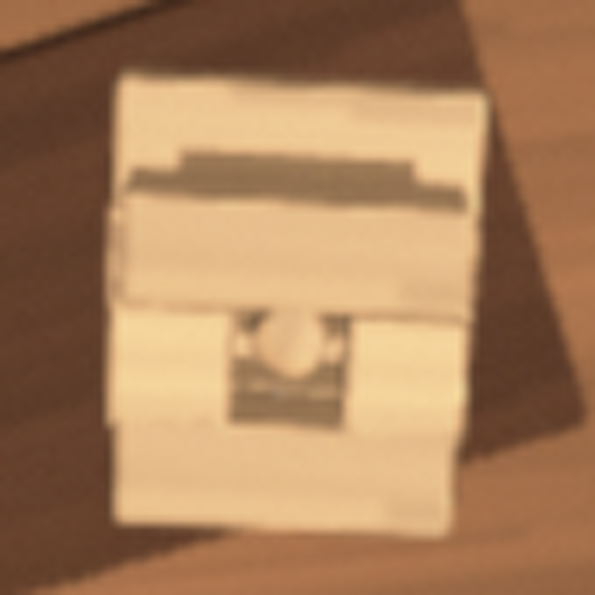

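```bash
python3 - <<'E'
from h import *; import pickle
st,c=pickle.load(open('pics/w1.pkl','rb'))
q=np.array([(120,197),(470,208),(450,533),(113,522)])/7+[274.9,144.9]
P=onz(c,q,.062); print(P.round(4),P.mean(0).round(4))
b=onz(c,np.array([(233,312),(350,315),(345,428),(230,425)])/7+[274.9,144.9],.062); print(b.mean(0).round(4))
e=P[0]-P[1]; e2=P[3]-P[2]; e3=P[2]-P[1]; e4=P[3]-P[0]
for v in (e,e2): print('yangle',np.degrees(np.arctan2(v[1],v[0])),np.linalg.norm(v))
for v in (e3,e4): print('xangle',np.degrees(np.arctan2(v[1],v[0])),np.linalg.norm(v))
M=R.from_quat(st['tool_rot']).as_matrix(); print('toolz',np.degrees(np.arctan2(M[1,2],M[0,2])))
print(((b.mean(0)-st['tcp_pos'])@M*1000).round(1))
E
```

```text
[[0.5325 0.3367 0.062 ]
 [0.5383 0.3738 0.062 ]
 [0.5754 0.3677 0.062 ]
 [0.5694 0.3304 0.062 ]] [0.5539 0.3522 0.062 ]
[0.5542 0.3523 0.062 ]
yangle -98.93064986365755 0.03761291884616149
yangle -99.0826407776085 0.03773847492565374
xangle -9.430510578559502 0.03752703760248026
xangle -9.62384071273408 0.03742823837288908
toolz 82.9141451170322
[121.   -7.3  -2.7]
```

>>> arm_command:
  series:
    - [[20,-3.6,-1.3,0],[30,-3.7,-1.4,0.033],[30,0,0,0],[25,0,0,0],[20,0,0,0],[15,0,0,0],[10,0,0,0],[0,0,0,0],[0,0,0,0]]

```text
t: 2.3
tcp_pos: [0.555, 0.3527, 0.0339]
tool_rot: [-0.46, 0.537, 0.46, 0.537]
force: [-1.5, -1.4, 0.0]
finger_gap: 1.001
```

>>> arm_command:
  series:
    - [[0,0,0,0],[0,0,0,0],[0,0,0,0],[0,0,0,0],[0,0,0,0],[0,0,0,0],[0,0,0,0],[0,0,0,0]]
  jaw: 0
  force: 45

```text
t: 3.1
tcp_pos: [0.5552, 0.3526, 0.0342]
tool_rot: [-0.46, 0.536, 0.46, 0.538]
force: [-0.1, 0.8, 4.9]
finger_gap: 0.437
```

```bash
python3 snap.py w2; python3 - <<'E'
from h import *
cv2.imwrite('pics/s2.png',cv2.resize(snapshot('side')[90:220,220:400,::-1],None,fx=4,fy=4))
E
```

```text
3.1 [0.5552 0.3526 0.0342] [[0.002, -0.988, 0.153], [0.001, 0.153, 0.988], [-1.0, -0.001, 0.001]] [-0.1  0.8  4.9] [ 0.4   0.82  1.47 -0.    0.85 -1.02]
```

View pics/w2.png

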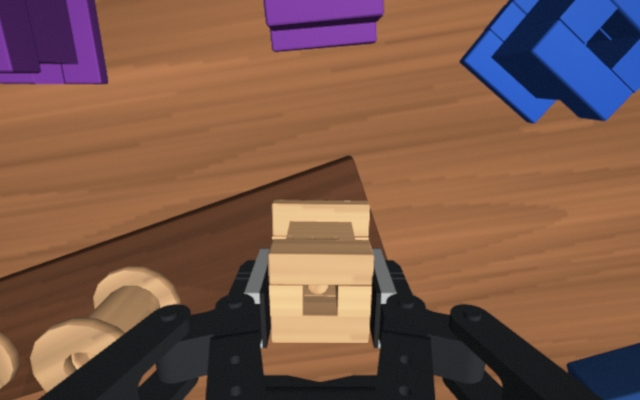

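>>> arm_command:
  series:
    - [[-10,0,0,0],[-30,0,0,0],[-40,0,0,0],[-40,0,0,0],[-20,0,0,0],[0,0,0,0]]

```text
t: 3.8
tcp_pos: [0.5566, 0.3533, 0.1775]
tool_rot: [-0.461, 0.534, 0.459, 0.539]
force: [0.8, 0.3, -0.9]
finger_gap: 0.437
```

>>> arm_command:
  series:
    - [[0,-1,-30,0],[0,-2,-45,0],[0,-2,-48,0],[0,-2,-48,0],[0,-2,-48,0],[0,-2,-48,0],[0,-2,-48,0],[0,-2,-48,0],[0,-2,-48,0],[0,-2,-48,0]]

```text
t: 4.8
tcp_pos: [0.5013, -0.1055, 0.1719]
tool_rot: [-0.459, 0.537, 0.461, 0.536]
force: [0.9, 0.4, -0.2]
finger_gap: 0.443
```

>>> arm_command:
  series:
    - [[0,0,-24,-0.11],[0,0,0,-0.11],[0,0,0,0],[0,0,0,0],[0,0,0,0]]

```text
t: 5.3
tcp_pos: [0.4989, -0.127, 0.1727]
tool_rot: [-0.516, 0.483, 0.517, 0.483]
force: [0.1, 0.4, -0.2]
finger_gap: 0.435
```

```bash
python3 snap.py w3
```

```text
5.3 [ 0.4989 -0.127   0.1727] [[-0.001, -0.998, -0.066], [0.001, -0.066, 0.998], [-1.0, 0.001, 0.001]] [ 0.1  0.4 -0.2] [-0.47  0.47  1.77  0.    0.91 -2.1 ]
```

View pics/w3.png

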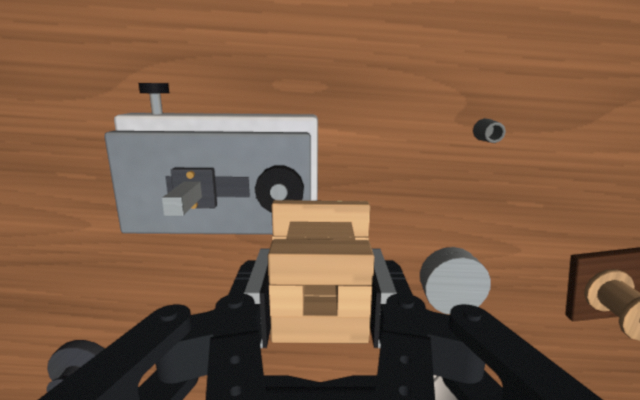

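```bash
python3 - <<'E'
import cv2
im=cv2.imread('pics/w3.png')[110:240,100:325]
cv2.imwrite('pics/z3.png',cv2.resize(im,None,fx=3.5,fy=3.5,interpolation=cv2.INTER_CUBIC))
E
```

```text
(no output)
```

View pics/z3.png

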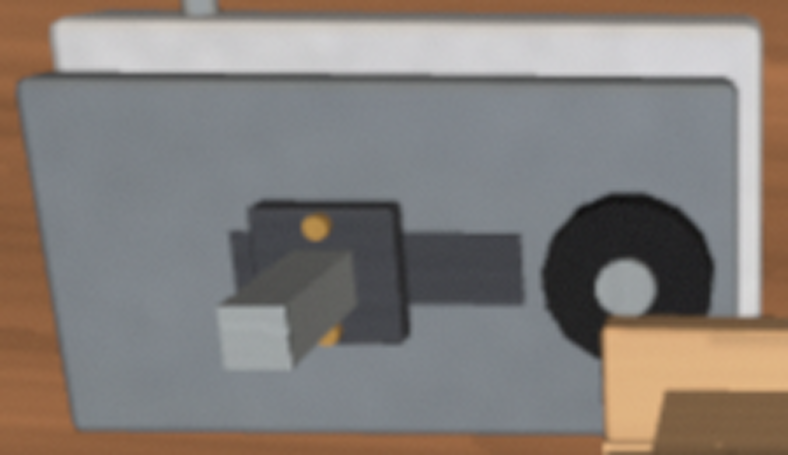

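```bash
python3 - <<'E'
from h import *; import pickle
st,c=pickle.load(open('pics/w3.pkl','rb')); t=cam('top'); M=R.from_quat(st['tool_rot']).as_matrix()
w=lambda p:np.array(p,float)/3.5+[99.9,109.9]
print('tip tri',tri(c,w((255,337)),t,(438.9,223.3)))
print('wheelhub tri',tri(c,w((626,287)),t,(385+115/4.5-.1,195+(433-290)/4.5-.1)))
im=cv2.imread('pics/side0.png')[265:365,265:355]
cv2.imwrite('pics/z4.png',cv2.resize(im,None,fx=6,fy=6,interpolation=cv2.INTER_CUBIC))
for h in (0,7,14):
    s=.054+h/1000
    P=onz(c,w([(250,205),(400,205),(407,340)]),s); e=P[1]-P[0]; 
    tip=onz(c,w((255,337)),s+.039)[0]; hub=onz(c,w((626,287)),s+.004)[0]
    hd=onz(c,w([(20,80),(735,80)]),s-.003); g=hd[1]-hd[0]
    print(h,'carr',np.linalg.norm(e),np.linalg.norm(P[2]-P[1]),'ctr',(P[0]+P[2])[:2]/2,'tip',tip[:2],'hub',hub[:2],'ang hub-tip',np.degrees(np.arctan2(*(hub-tip)[[1,0]])),np.linalg.norm(hub-tip),'head',np.linalg.norm(g),np.degrees(np.arctan2(g[1],g[0])))
print('toolz',np.degrees(np.arctan2(M[1,2],M[0,2])))
E
```

```text
tip tri (array([ 0.50345712, -0.22065581,  0.09659257]), np.float64(0.000825205336253069))
wheelhub tri (array([ 0.4992613 , -0.1570058 ,  0.06550467]), np.float64(0.000968377404562139))
0 carr 0.03177756534420401 0.030338169343614028 ctr [ 0.50377683 -0.22150249] tip [ 0.50468916 -0.22252854] hub [ 0.50134868 -0.15731601] ang hub-tip 92.93238554019185 0.07408665719075354 head 0.14865213612226816 93.77139905338453
7 carr 0.03092475621649054 0.029523989042067794 ctr [ 0.5015587  -0.21910321] tip [ 0.50205229 -0.21967508] hub [ 0.49916219 -0.15662876] ang hub-tip 92.62465152964482 0.07216780154750892 head 0.1447081457748649 93.77139905338453
14 carr 0.030071947088777033 0.028709808740521398 ctr [ 0.49934058 -0.21670394] tip [ 0.49941541 -0.21682163] hub [ 0.4969757  -0.15594151] ang hub-tip 92.29485053604382 0.07026621497918245 head 0.14076415542746162 93.7713990533845
toolz 93.77098982103834
```

View pics/z4.png

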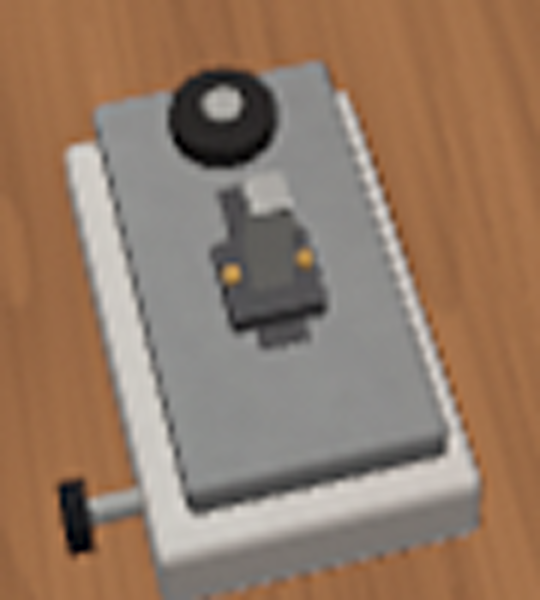

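```bash
python3 - <<'E'
from h import *; import pickle
st,c=pickle.load(open('pics/w3.pkl','rb')); t=cam('top'); s=cam('side'); M=R.from_quat(st['tool_rot']).as_matrix()
w=lambda p:np.array(p,float)/3.5+[99.9,109.9]
v=lambda p:np.array(p,float)/6+[264.9,264.9]
print('tip w-s',tri(c,w((255,337)),s,v((267,193))),'t-s',tri(t,(438.9,223.3),s,v((267,193))))
print('hub w-s',tri(c,w((626,287)),s,v((222,103))))
print('feeler near',tri(c,w((316,228)),s,v((232,273))))
for z in (.057,.062,.067,.07): 
  f=onz(s,v([(232,273),(305,257)]),z+.003); print(z,f.mean(0),np.linalg.norm(f[0]-f[1]),'ang',np.degrees(np.arctan2(*(f[1]-f[0])[[1,0]])),'wrist f',onz(c,w((316,228)),z+.003))
# wrist head corners extent vs height uses full 80x150 head
# held bobbin bottom in wrist? top square centre
b=onz(c,[(303,300),(337,300)],.2); print(((b-st['tcp_pos'])@M).round(4))
E
```

```text
tip w-s (array([ 0.5030645 , -0.21991315,  0.09926522]), np.float64(0.001408665124273094)) t-s (array([ 0.50356527, -0.21953581,  0.0991353 ]), np.float64(0.0004042989148653718))
hub w-s (array([ 0.49945039, -0.15635293,  0.0665104 ]), np.float64(0.0014807663609922009))
feeler near (array([ 0.49167102, -0.22048967,  0.06392863]), np.float64(0.0012727365201516683))
0.057 [ 0.50432308 -0.2167545   0.06      ] 0.023266464188020877 ang 3.4162794963007626 wrist f [[ 0.49211381 -0.22192559  0.06      ]]
0.062 [ 0.50371228 -0.22037974  0.065     ] 0.023092100944489453 ang 3.416279496300862 wrist f [[ 0.49072097 -0.22016317  0.065     ]]
0.067 [ 0.50310148 -0.22400498  0.07      ] 0.022917737700958084 ang 3.4162794963008167 wrist f [[ 0.48932812 -0.21840076  0.07      ]]
0.07 [ 0.50273501 -0.22618012  0.073     ] 0.022813119754839198 ang 3.416279496300744 wrist f [[ 0.48849241 -0.21734331  0.073     ]]
[[-0.0273  0.0013 -0.0061]
 [-0.0273  0.0013  0.0064]]
```

>>> arm_command:
  series:
    - [[0,1,-13,0],[0,0,-25,0],[0,0,-25,0],[0,0,-20,0],[0,0,-10,0],[0,0,0,0],[10,0,0,0],[15,0,0,0],[0,0,0,0],[0,0,0,0]]

```text
t: 6.35
tcp_pos: [0.504, -0.2195, 0.1477]
tool_rot: [-0.516, 0.483, 0.517, 0.483]
force: [-0.1, 0.2, -0.5]
finger_gap: 0.439
```

```bash
python3 snap.py w4; python3 - <<'E'
from h import *
a=cv2.resize(snapshot('side')[230:350,240:380,::-1],None,fx=4,fy=4,interpolation=cv2.INTER_CUBIC)
b=cv2.imread('pics/w4.png')[150:390,200:440]
o=np.zeros((480,800,3),np.uint8); o[:,:560]=a; o[:240,560:]=b; cv2.imwrite('pics/z5.png',o)
E
```

```text
6.35 [ 0.504  -0.2195  0.1477] [[-0.002, -0.998, -0.067], [0.001, -0.067, 0.998], [-1.0, 0.002, 0.001]] [-0.1  0.2 -0.5] [-0.61  0.54  1.7   0.    0.9  -2.25]
```

View pics/z5.png

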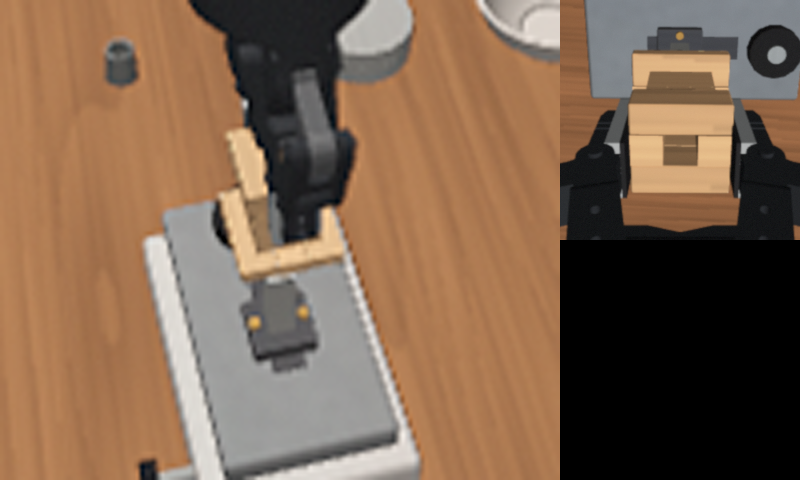

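The bobbin's foot (front edge at crop 247–342, 267) hovers just over the spindle tip, centred, with the feelers at (254,322) and (304,312). I'll descend gently.

>>> arm_command:
  series:
    - [[5,0,0,0],[5,0,0,0],[5,0,0,0],[4,0,0,0],[2,0,0,0],[2,0,0,0],[2,0,0,0],[0,0,0,0]]

```text
t: 7.25
tcp_pos: [0.5039, -0.2206, 0.1232]
tool_rot: [-0.516, 0.483, 0.517, 0.483]
force: [-1.6, -0.3, -0.2]
finger_gap: 0.439
```

>>> arm_command:
  series:
    - [[2,0,0,0],[2,0,0,0],[2,0,0,0],[2,0,0,0],[0,0,0,0]]

```text
t: 7.75
tcp_pos: [0.5036, -0.2204, 0.1147]
tool_rot: [-0.516, 0.483, 0.517, 0.483]
force: [-3.4, 0.9, 0.3]
finger_gap: 0.438
```

>>> arm_command:
  series:
    - [[1.5,0,0,0],[1.5,0,0,0],[1,0,0,0],[0,0,0,0]]

```text
t: 8.15
tcp_pos: [0.5037, -0.2204, 0.111]
tool_rot: [-0.516, 0.483, 0.517, 0.483]
force: [-5.3, -0.8, 1.6]
finger_gap: 0.436
```

>>> arm_command:
  series:
    - [[0,0.7,0,0],[0,0,0,0]]

```text
t: 8.35
tcp_pos: [0.5036, -0.2204, 0.1111]
tool_rot: [-0.516, 0.483, 0.517, 0.483]
force: [-4.2, 0.4, 0.5]
finger_gap: 0.435
```

>>> arm_command:
  series:
    - [[1,0,0,0],[1,0,0,0],[1,0,0,0],[0,0,0,0]]

```text
t: 8.75
tcp_pos: [0.5036, -0.2205, 0.1083]
tool_rot: [-0.516, 0.483, 0.517, 0.483]
force: [-4.5, 1.7, 3.8]
finger_gap: 0.435
```

>>> arm_command:
  series:
    - [[0,0.8,0,0],[0,0,0,0]]

```text
t: 8.95
tcp_pos: [0.5034, -0.2205, 0.1084]
tool_rot: [0.516, -0.483, -0.516, -0.484]
force: [-2.1, 2.5, 2.9]
finger_gap: 0.438
```

>>> arm_command:
  series:
    - [[1,0,0,0],[1,0,0,0],[1,0,0,0],[0,0,0,0]]

```text
t: 9.35
tcp_pos: [0.5036, -0.2209, 0.1068]
tool_rot: [0.517, -0.483, -0.516, -0.483]
force: [-4.0, 3.1, 13.0]
finger_gap: 0.438
```

>>> arm_command:
  series:
    - [[1,0,0,0],[1,0,0,0],[0,0,0,0]]

```text
t: 9.65
tcp_pos: [0.5035, -0.2209, 0.1044]
tool_rot: [0.517, -0.483, -0.516, -0.483]
force: [-4.0, 2.5, 9.0]
finger_gap: 0.443
```

>>> arm_command:
  series:
    - [[1,0.4,-0.3,0],[1,0,0,0],[1,0,0,0],[1,0,0,0],[0,0,0,0]]

```text
t: 10.15
tcp_pos: [0.5035, -0.2212, 0.1003]
tool_rot: [0.517, -0.483, -0.516, -0.484]
force: [-3.7, 3.1, 9.6]
finger_gap: 0.434
```

>>> arm_command:
  series:
    - [[1.5,0,0,0],[1.5,0,0,0],[1.5,0,0,0],[1.5,0,0,0],[0,0,0,0]]

```text
t: 10.65
tcp_pos: [0.5034, -0.2213, 0.0943]
tool_rot: [0.517, -0.483, -0.516, -0.484]
force: [-3.5, 2.4, 9.6]
finger_gap: 0.437
```

>>> arm_command:
  series:
    - [[1.5,0,0,0],[1.5,0,0,0],[1,0,0,0],[1,0,0,0],[0,0,0,0]]

```text
t: 11.15
tcp_pos: [0.5034, -0.2213, 0.0887]
tool_rot: [0.517, -0.483, -0.516, -0.483]
force: [-2.5, 3.0, 4.2]
finger_gap: 0.437
```

>>> arm_command:
  series:
    - [[1,0,0,0],[1,0,0,0],[0,0,0,0]]

```text
t: 11.45
tcp_pos: [0.5033, -0.2213, 0.0861]
tool_rot: [0.517, -0.483, -0.516, -0.483]
force: [-0.3, 2.5, 1.6]
finger_gap: 0.437
```

>>> arm_command:
  series:
    - [[1,0,0,0],[0,0,0,0]]

```text
t: 11.65
tcp_pos: [0.5032, -0.2213, 0.0851]
tool_rot: [0.517, -0.483, -0.516, -0.483]
force: [0.1, 2.2, 1.1]
finger_gap: 0.438
```

>>> arm_command:
  series:
    - [[1,0,0,0],[0,0,0,0]]

```text
t: 11.85
tcp_pos: [0.5033, -0.2214, 0.0851]
tool_rot: [0.517, -0.483, -0.516, -0.483]
force: [-0.6, 3.2, 7.3]
finger_gap: 0.439
```

>>> arm_command:
  series:
    - [[0.7,0,0,0],[0,0,0,0]]

```text
t: 12.05
tcp_pos: [0.5033, -0.2215, 0.085]
tool_rot: [0.517, -0.483, -0.516, -0.483]
force: [-2.1, 3.8, 11.6]
finger_gap: 0.437
```

>>> arm_command:
  series:
    - [[1,0,0,0],[0,0,0,0],[-2,0,0,0],[0,0,0,0]]

```text
t: 12.45
tcp_pos: [0.5033, -0.2217, 0.0851]
tool_rot: [0.517, -0.483, -0.516, -0.483]
force: [-0.1, 3.6, 7.2]
finger_gap: 0.431
```

>>> arm_command:
  series:
    - [[0,0,1.5,0],[0,0,2,0],[0,0,2,0],[0,0,2,0],[0,0,2,0],[0,0,0,0]]

```text
t: 13.05
tcp_pos: [0.503, -0.2141, 0.0851]
tool_rot: [0.518, -0.483, -0.515, -0.482]
force: [-2.2, -3.6, 4.5]
finger_gap: 0.44
```

>>> arm_command:
  series:
    - [[0,0,2,0],[0,0,2,0],[0,0,0,0]]

```text
t: 13.35
tcp_pos: [0.5028, -0.2101, 0.0851]
tool_rot: [0.518, -0.483, -0.515, -0.482]
force: [-1.7, -3.3, 6.2]
finger_gap: 0.439
```

>>> arm_command:
  series:
    - [[0,0,2,0],[0,0,1.5,0],[0,0,1,0],[0,0,0,0]]

```text
t: 13.75
tcp_pos: [0.5025, -0.2057, 0.0851]
tool_rot: [0.518, -0.483, -0.515, -0.482]
force: [-2.1, -2.9, 5.1]
finger_gap: 0.437
```

>>> arm_command:
  series:
    - [[0,0,1,0],[0,0,1,0],[0,0,0,0]]

```text
t: 14.05
tcp_pos: [0.5024, -0.2037, 0.0851]
tool_rot: [0.518, -0.483, -0.515, -0.482]
force: [-2.3, -4.0, 5.0]
finger_gap: 0.438
```

>>> arm_command:
  series:
    - [[0,0,1,0],[0,0,0,0]]

```text
t: 14.25
tcp_pos: [0.5023, -0.2027, 0.0852]
tool_rot: [0.518, -0.483, -0.515, -0.482]
force: [-2.4, -3.3, 4.6]
finger_gap: 0.433
```

>>> arm_command:
  series:
    - [[0,0,1,0],[0,0,0,0]]

```text
t: 14.45
tcp_pos: [0.5023, -0.2018, 0.0851]
tool_rot: [0.518, -0.483, -0.515, -0.482]
force: [-2.9, -3.9, 5.3]
finger_gap: 0.439
```

>>> arm_command:
  series:
    - [[0,0,1,0],[0,0,0,0]]

```text
t: 14.65
tcp_pos: [0.5023, -0.2011, 0.0851]
tool_rot: [0.518, -0.484, -0.515, -0.482]
force: [-2.0, -5.0, 5.5]
finger_gap: 0.435
```

>>> arm_command:
  series:
    - [[0,0,1,0],[0,0,0,0]]

```text
t: 14.85
tcp_pos: [0.5022, -0.2006, 0.0851]
tool_rot: [0.519, -0.484, -0.515, -0.482]
force: [-3.4, -7.0, 5.7]
finger_gap: 0.438
```

>>> arm_command:
  series:
    - [[0,0,1,0],[0,0,0,0]]

```text
t: 15.05
tcp_pos: [0.5023, -0.2005, 0.0851]
tool_rot: [0.519, -0.484, -0.514, -0.481]
force: [-3.9, -8.5, 3.3]
finger_gap: 0.438
```

>>> arm_command:
  series:
    - [[0,0,1,0],[0,0,0,0],[0,0,-2,0],[0,0,0,0]]

```text
t: 15.45
tcp_pos: [0.5022, -0.2006, 0.0852]
tool_rot: [0.518, -0.484, -0.514, -0.482]
force: [-3.0, -5.9, 5.1]
finger_gap: 0.433
```

>>> arm_command:
  series:
    - [[0,0,0,0],[0,0,0,0],[0,0,0,0],[0,0,0,0],[0,0,0,0],[0,0,0,0]]
  jaw: 100

```text
t: 16.05
tcp_pos: [0.5011, -0.197, 0.0845]
tool_rot: [-0.516, 0.483, 0.516, 0.483]
force: [-0.5, 0.0, -0.2]
finger_gap: 0.998
```

>>> arm_command:
  series:
    - [[-5,0,0,0],[-15,0,0,0],[-30,0,0,0],[-40,0,0,0],[-30,0,0,0],[0,0,0,0],[0,0,0,0],[0,0,0,0]]

```text
t: 16.85
tcp_pos: [0.5001, -0.1966, 0.2036]
tool_rot: [-0.515, 0.483, 0.517, 0.483]
force: [-0.3, -0.4, 0.7]
finger_gap: 1.002
```

```bash
python3 snap.py w6; python3 - <<'E'
from h import *
a=cv2.resize(snapshot('side')[250:350,250:360,::-1],None,fx=4,fy=4,interpolation=cv2.INTER_CUBIC)
b=cv2.resize(cv2.imread('pics/w6.png')[100:340,200:440],None,fx=1.5,fy=1.5)
o=np.zeros((400,800,3),np.uint8); o[:,:440]=a; o[:360,440:]=b; cv2.imwrite('pics/z6.png',o)
E
```

```text
16.85 [ 0.5001 -0.1966  0.2036] [[-0.002, -0.998, -0.066], [0.001, -0.066, 0.998], [-1.0, 0.002, 0.001]] [-0.3 -0.4  0.7] [-0.58  0.45  1.68 -0.    1.02 -2.22]
```

View pics/z6.png

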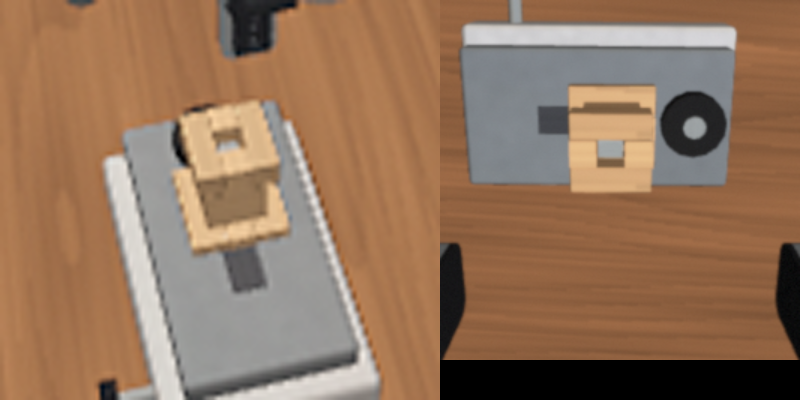

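```bash
python3 - <<'E'
from h import *; import pickle
st,c=pickle.load(open('pics/w6.pkl','rb')); s=cam('side')
print('bobbin top',tri(c,((611-440)/1.5+199.9,151/1.5+99.9),s,(228/4+249.9,137/4+249.9)))
hub=onz(c,((694-440)/1.5+199.9,128/1.5+99.9),.066)[0]
for z in(.111,.115):
  b=onz(c,((611-440)/1.5+199.9,151/1.5+99.9),z)[0]
  print(hub[:2],b[:2],np.linalg.norm((hub-b)[:2]))
fl=onz(c,((656-440)/1.5+199.9,95/1.5+99.9),.068)[0]; wl=onz(c,((661-440)/1.5+199.9,125/1.5+99.9),.065)[0]; print('gap',wl-fl)
E
```

```text
bobbin top (array([ 0.50163565, -0.20014047,  0.11126023]), np.float64(0.0028238425610668852))
[ 0.49922823 -0.15640667] [ 0.50027437 -0.2004664 ] 0.044072143376270655
[ 0.49922823 -0.15640667] [ 0.49894876 -0.20049034] 0.04408455283163398
gap [ 0.01690518  0.00436877 -0.003     ]
```

```bash
python3 -c "
from station import ticket; print(ticket.sign_off())"
```

```text
the job is handed in; nothing more can be done
None
```

The bobbin is on the winder's spindle, pushed along to the wheel and released. I handed the job in at about 17 s of the 72 s allowed.

- **Pressing on:** The spring ball was passed at about 13 N. The force then fell to about 1 N, as expected when the ball draws the bobbin down. It came to a firm stop about 22 mm below the point where it met the ball. The highest push I read was about 12 N, against the 35 N limit.
- **Sliding:** The carriage moved about 20 mm at roughly 4 N. At the stop the force rose to about 8.5 N and the carriage moved no further.
- **Last checks, arm clear:**
  - The bobbin's top measured 0.111 m, which matches the home height for my estimated shoulder of 0.061 m.
  - The bobbin's axis is 44.1 mm from the wheel's axis; 44.5 mm is expected at the stop.
  - In the pictures it looks upright.
- **What disagreed or was not seen:**
  - The two camera rays for the bobbin's top missed each other by 2.8 mm, more than in my other fixes, so that height is less certain.
  - A sideways force of 2 to 5 N stayed on the tool while going on. I took out part of it with small shifts.
  - The feelers and the ball cannot be seen under the bobbin, so that it is fully home rests on the forces and heights.
- **Other things on the table:** I touched nothing else, but took no final picture of the whole table to confirm it.

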